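# Open the napkin dispenser through its release hole

## Task

The taller napkin dispenser on the counter is empty and must be opened for refilling. Take the wooden push stick from the cutting board, push its end through the release hole in the dispenser's back, the side towards the robot, until the spring catch inside lets go and the front cover drops open. Then lay the stick back flat on the cutting board and let go of it.

Things in the scene. Friction and masses are not known exactly. Their poses are not given: they have to be found in the camera images.
- push_stick: Pale wooden stick, both ends alike: round dowel 14 mm thick, 240 mm long, with a square grip block (30 x 30 mm section, 50 mm long) at its middle; about 60 g. Origin at its middle, on the axis; x along the dowel. It starts level on the board, axis 15 mm above the board's top, roughly crosswise to the robot. The rolling pin is thicker, has no block and does not fit the hole.
- release_hole (a point): Centre of a 34 x 34 mm hole, 95 mm up the back of the taller dispenser, mid-width under a hood (50 mm wide, juts 15 mm, 31 mm above this point); on the outer face, 4 mm thick. x points into it, level; z up. Steel paddle of the catch 22 mm in; pushed along x it yields (4 to 10 N), lets go about 27 mm in, meets its stop about 36 mm in: push the stick's end about 32 mm in.
- cover (a joint): Flap on the front (far side) of the taller dispenser, a metal box 120 mm deep, 140 wide, 170 high, screwed down (the smaller one, 100 high, has no hole). Hinged at its lower edge; rad: 0 shut (0.01 while held), 1.2 fully open, tipped outwards and down. Spring and weight open it within about a second once the catch lets go; it stays open. Needs 150 mm free in front.
- board: White plastic cutting board fixed on the counter, 160 mm (x) by 320 mm (y), 12 mm thick. Origin at the centre of its underside, z up; its top is at z = 12 mm.
Things that resemble listed ones, but are neither listed nor needed, are in the scene too. What is shaped like the push_stick but yellow is not meant.

How it is judged:
On the way, in this order (a step that is already met when the one before it is completed fails the run):
1. the stick's end is in the release hole, with the cover still shut (x of push_stick in the frame of release_hole between -0.11 and -0.05 m and y of push_stick in the frame of release_hole between -0.03 and 0.03 m and z of push_stick in the frame of release_hole between -0.025 and 0.025 m and angle between the x axis of push_stick and the x axis of release_hole, either way round below 0.3 rad and value of joint cover below 0.1 rad), for 0.05 s.
2. the catch has let go and the cover has dropped open (value of joint cover above 0.9 rad), for 0.1 s.
At the end, for the whole second after the job is handed in: The cover stands open by more than 0.9 rad; the stick lies flat (within 10 degrees of level) and at rest on the cutting board, its middle within the board's outline (80 mm by 160 mm either side of the board's centre) and its axis 8 to 24 mm above the board's top (value of joint cover above 0.9 rad and x of push_stick in the frame of board between -0.08 and 0.08 m and y of push_stick in the frame of board between -0.16 and 0.16 m and z of push_stick in the frame of board between 0.02 and 0.036 m and angle between push_stick's own x axis and vertical between 1.4 and 1.742 rad and linear speed of push_stick below 0.02 m/s); the robot touches nothing.
It also fails if it takes over 51 s, if anything falls off the work surface, if the arm or the gripper's body presses on something with over 40 N, if the wrist force passes 120 N, or if a joint passes its speed limit or range.

## Robot

A 6-joint arm with a two-finger parallel gripper is mounted at the origin on the work surface. World frame = base frame: x ahead of the robot, y to its left, z up, the work surface at z = 0. Lengths are in m, angles in rad, forces in N, time in s.
With the tool pointing down it reaches from about 0.35 to 0.975 m from the base axis. Payload 4.9 kg.
Tool frame: the origin (TCP) lies on the centre line of the jaws, within the pads' length; the fingertips stand manip.tcp_to_tips ahead of it and the grasp point (between the pads) is the TCP (manip.tcp_to_tips is the distance from the TCP to the fingertips, in m); y points along the fingers, z is the direction in which the jaws open and shut, and the axes are right-handed (so a half turn about y gives the same grasp; the last joint's range is limited). The gripper opens to 85 mm and grips with 20 to 120 N. Pads are 22 mm wide; open, the fingers measure 114 mm over their backs; the gripper's body (76 mm by 85 mm) begins 54 mm behind the grasp point. The pads swing forward as they close: fully open they stand 13 mm farther back than shut.
Start: joints at [1.206, 0.053, 1.613, -0, 1.476, -0.119], TCP at [0.152, 0.606, 0.25] pointing down, gripper open.
Joint ranges: [-3.01, 3.01], [-1.01, 2.22], [0.06, 2.58], [-1.02, 4.17], [0.09, 2.62], [-3.14, 3.14]. Speed limits (rad/s): [2.57, 2.57, 3.14, 3.14, 3.14, 3.14].

## Interface

Orientations are given as a unit quaternion [w, x, y, z].
In Python, from plant import manip gives the robot as it stands.
- The arm moves only by the tool apply_moves, never from a script. Its argument "moves" is a list of rows, each a list of 7 numbers: the gripper's target within -1 to 1 (shut at 1, half-way at 0, fully open at -1), then the shift along the tool's x, y, z in mm, then the turn, a rotation vector about the tool's x, y, z in degrees. A call has 1 to 20 rows; each row shifts and turns the commanded pose from where the row before left it, along the tool's axes as they then stand; what a row does not reach is not made up. A row lasts 1/10 s, in which the tool goes at most 50 mm and 8.59 degrees, less where a joint would pass 70% of its speed; a pose out of reach is approached as far as the arm can. A call with a gripper value outside its range is refused whole. The fingers move at their own pace and stop on an object; the grip force is fixed at half the most. Time passes only in rows, so rows that do not move let the fingers close. It gives the time, the measured TCP pose, the force and the opening at its end, in the units of the state.
- manip.state(): the state, without advancing time (a new reading comes with each control period).
- manip.grab_frame(name): name is "side" or "top"; returns the picture (400x640x3 uint8, blue, green, red); there is no depth.
- manip.calibration(name): a dict with "mtx" (3x3 intrinsics, pixels), "distortion" ([k1, k2, p1, p2, k3] as OpenCV has them; the pictures are not rectified), "T" (4x4, takes a point from camera to world coordinates). Camera axes: x right, y down, z forward; pixel columns grow to the right and rows downward; lengths in m; the calibration is good to about 2 mm. A picture is of the moment at which its call begins. calibration takes no time and is no camera call.
- manip.job_done(): hands the job in, once; it reports no verdict.
The state is a dict: "time": time; "joint_pos": joint angles; "joint_vel": joint speeds; "joint_efforts": joint torques, N m; "tool_pos": TCP position; "tool_rot": TCP orientation; "contact_force": force on the tool from outside, world axes, zero at the start; "ft_torque": the same for the moment, N m; "gripper_width": opening from 0.0 (shut) to 1.0 (fully open).
Only numpy, scipy, OpenCV 4.12 (cv2) and the standard library are available. Lean on these libraries where they do the work, as an engineer would, in place of code of your own. Each camera call takes 0.05 s, during which the arm holds its last target. There are 200 camera calls.

## Working session

There is one attempt and no reset: what is moved stays moved. The work goes in short steps, Python scripts to look and compute and a tool call to move; the robot and the scene stay as the last step left them, time stands still between calls to the robot, and variables do not carry over. Pictures are saved under pics/ and viewed, about 8 in all and at most 12, crops included, and the job is handed in when it is done.

Besides the shell and the picture viewer there is one more tool, called after "Emit:" by a JSON object that holds its "api" and its "payload", one argument or row to a line. apply_moves: Moves the arm, as the interface text tells. Its arguments: {"type":"object","properties":{"moves":{"type":"array","items":{"type":"array","items":{"type":"number"}}}},"required":["moves"]}

```bash
mkdir -p pics
cat > h.py <<'E'
import numpy as np, cv2
from plant import manip
from scipy.spatial.transform import Rotation as R
def ray(n,px):
    c=manip.calibration(n);T=np.array(c["T"])
    u=cv2.undistortPoints(np.array([[px]],float),np.array(c["mtx"]),np.array(c["distortion"]))[0,0]
    d=T[:3,:3]@[u[0],u[1],1];return T[:3,3],d/np.linalg.norm(d)
def plane(n,px,z):
    o,d=ray(n,px);return o+d*(z-o[2])/d[2]
def tri(p1,p2,a="top",b="side"):
    o,d=ray(a,p1);q,e=ray(b,p2)
    s=np.linalg.lstsq(np.c_[d,-e],q-o,rcond=None)[0]
    A=o+s[0]*d;B=q+s[1]*e;return (A+B)/2,np.linalg.norm(A-B)
def proj(n,P):
    c=manip.calibration(n);T=np.linalg.inv(np.array(c["T"]))
    return cv2.projectPoints(np.atleast_2d(P).astype(float),cv2.Rodrigues(T[:3,:3])[0],T[:3,3],np.array(c["mtx"]),np.array(c["distortion"]))[0][:,0]
def rot():
    q=manip.state()["tool_rot"];return R.from_quat(np.r_[q[1:],q[0]])
E
python3 - <<'E'
from h import *
for n in("top","side"):
    cv2.imwrite(f"pics/{n}0.png",manip.grab_frame(n)); print(n,np.round(manip.calibration(n)["T"],2).tolist())
s=manip.state();print(s["tool_pos"],s["tool_rot"],rot().as_matrix().round(3),manip.tcp_to_tips,s["time"])
E
```

```text
top [[-0.01, -0.99, 0.14, 0.29], [-1.0, 0.01, -0.01, 0.06], [0.01, -0.14, -0.99, 1.16], [0.0, 0.0, 0.0, 1.0]]
side [[0.9, -0.26, 0.34, 0.13], [-0.43, -0.58, 0.69, -0.67], [0.01, -0.77, -0.64, 0.74], [0.0, 0.0, 0.0, 1.0]]
[0.15187503 0.60570859 0.24916604] [-0.70112313  0.70242386 -0.0868457   0.08651536] [[ 0.97  -0.001  0.243]
 [-0.243 -0.002  0.97 ]
 [-0.    -1.    -0.002]] 0.019 0.1
```

View pics/top0.png

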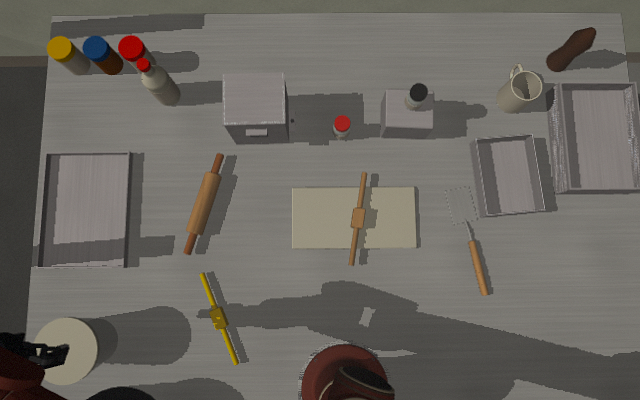

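View pics/side0.png

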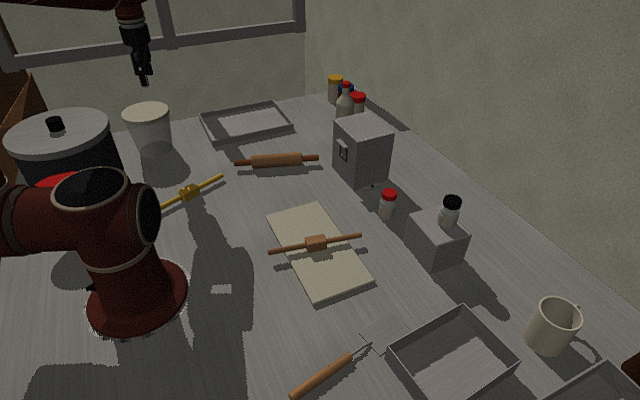

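Candidates:
- **Push stick:** brown-pale stick with a block, on the white board. Top view (358,217), side view (316,243).
- **Yellow twin:** top (218,317). Not this one.
- **Rolling pin:** top (203,205). It has no block.
- **Spatula:** top (475,260).

The stick on the board fits the description. The taller dispenser is at top (255,105), with its hood at (257,132). In the side view its back opening is near (343,150).

Run:
```python
from h import *
t=cv2.imread("pics/top0.png");s=cv2.imread("pics/side0.png")
a=cv2.resize(t[60:150,210:300],None,fx=4.4,fy=4.4,interpolation=2)
b=cv2.resize(s[105:195,320:410],None,fx=4.4,fy=4.4,interpolation=2)
c=cv2.resize(t[165:275,285:425],None,fx=2.8,fy=2.8,interpolation=2)
im=np.zeros((710,800,3),np.uint8);im[:396,:396]=a;im[:396,400:796]=b;im[400:400+c.shape[0],:c.shape[1]]=c
cv2.imwrite("pics/c1.png",im[:,:][:600+110])
im2=cv2.resize(im,None,fx=.84,fy=.84,interpolation=cv2.INTER_AREA);cv2.imwrite("pics/c1.png",im2)
hsv=cv2.cvtColor(t,cv2.COLOR_BGR2HSV);m=cv2.inRange(hsv,(5,90,60),(25,255,255));m[:,:285]=0;m[:,425:]=0;m[:160]=0;m[280:]=0
ys,xs=np.nonzero(m);pts=np.c_[xs,ys].astype(np.float32);print(len(pts))
vx,vy,cx,cy=cv2.fitLine(pts,cv2.DIST_HUBER,0,.01,.01).ravel()
pr=(pts-[cx,cy])@[vx,vy];
e=[np.array([cx,cy])+k*np.array([vx,vy]) for k in(pr.min(),pr.max())]
P=[plane("top",q,.030) for q in e];d=P[1]-P[0]
print("ends",e,P,np.linalg.norm(d),"mid",(P[0]+P[1])/2,"ang",np.degrees(np.arctan2(d[1],d[0])))
print(hsv[217,358],hsv[317,218])
# board corners
for q in[(292,187),(416,187),(417,248),(292,248)]:print("board",plane("top",q,.012).round(4))
for q in[(223,73),(285,73),(287,112),(225,124)]:print("disp top",plane("top",q,.17).round(4))
```

```text
619
ends [array([350.7048 , 264.24838], dtype=float32), array([364.14188, 172.02068], dtype=float32)] [array([ 0.30208643, -0.01924141,  0.03      ]), array([ 0.53646862, -0.05838585,  0.03      ])] 0.23762848940608824 mid [ 0.41927752 -0.03881363  0.03      ] ang -9.4815246664004
[ 16 133 140] [ 24 255 164]
board [0.5023 0.1279 0.012 ]
board [ 0.4995 -0.1944  0.012 ]
board [ 0.3415 -0.1906  0.012 ]
board [0.3447 0.1281 0.012 ]
disp top [0.7441 0.2792 0.17  ]
disp top [0.7428 0.1351 0.17  ]
disp top [0.6483 0.1304 0.17  ]
disp top [0.6211 0.2719 0.17  ]
```

View pics/c1.png

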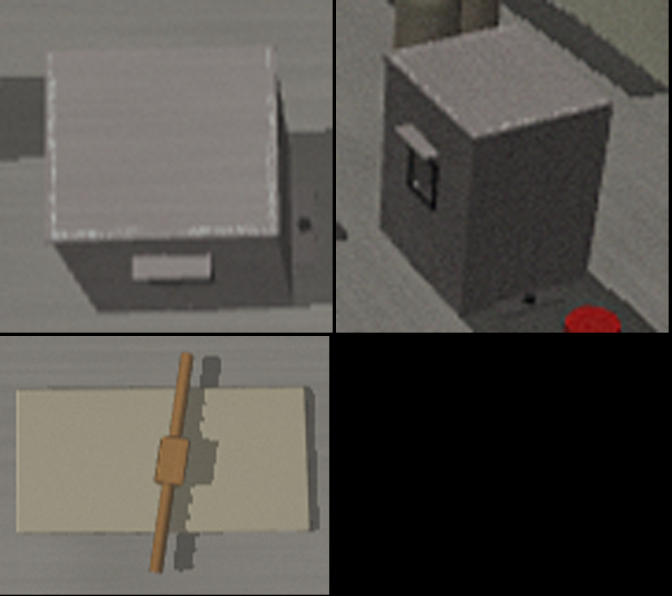

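The top view shows the stick's block resting on the board. In the side crop the square hole sits under the hood, at about side px (343,153). The hood in the top view is at about (256,132).

Run:
```python
from h import *
k=.84*4.4
T=lambda u,v:(210+u/k-.5,60+v/k-.5)
S=lambda u,v:(320+(u-336)/k-.5,105+v/k-.5)
C=[plane("top",T(*q),.17) for q in[(48,53),(273,48),(277,233),(53,238)]]
C=np.array(C);print(C.round(4));print("side top corner",tri(T(277,233),S(472,137)),tri(T(53,238),S(384,55)))
d=C[2]-C[3];d2=C[1]-C[0];d3=C[0]-C[3];d4=C[1]-C[2];print([np.degrees(np.arctan2(*x[:2])).round(2) for x in(d,d2)],[np.degrees(np.arctan2(x[1],x[0])).round(2) for x in(d3,d4)],[np.linalg.norm(x) for x in(d,d2,d3,d4)])
print("backface bottom",plane("top",T(100,308),0),plane("top",T(291,302),0))
m=(C[2]+C[3])/2;n=np.array([d[1],-d[0],0]);n/=np.linalg.norm(n)
if n[0]<0:n=-n
for q in[(422,178),(408,148),(437,165),(435,208),(408,180)]:
    o,r=ray("side",S(*q));print("hole",(o+r*((m-o)@n)/(r@n)).round(4))
print("hood",[plane("top",T(*q),.127).round(4) for q in[(132,256),(211,253),(211,279),(133,281)]],"backmid",m,"n",n)
b=[plane("top",(285+u/2.352-.5,165+(v-336)/2.352-.5),.042).round(4) for u,v in[(162,437),(188,438),(181,484),(155,481)]];print("block",b,np.mean(b,0))
s=manip.state();print(s["tool_pos"])
```

```text
[[0.7421 0.2803 0.17  ]
 [0.7441 0.1389 0.17  ]
 [0.6233 0.1362 0.17  ]
 [0.6213 0.2745 0.17  ]]
side top corner (array([0.62225316, 0.13620813, 0.1719513 ]), np.float64(0.0007866457826553887)) (array([0.61946252, 0.27431541, 0.17247684]), np.float64(0.002135118548724657))
[np.float64(179.19), np.float64(179.17)] [np.float64(2.74), np.float64(1.29)] [np.float64(0.1383323197287436), np.float64(0.14138865151394966), np.float64(0.12085993787897303), np.float64(0.1208437375242285)]
backface bottom [0.62513224 0.27580865 0.        ] [0.62834837 0.13840151 0.        ]
hole [0.6223 0.2081 0.094 ]
hole [0.6219 0.2333 0.108 ]
hole [0.6226 0.1861 0.1189]
hole [0.6226 0.1848 0.0793]
hole [0.622  0.2307 0.079 ]
hood [array([0.6231, 0.2326, 0.127 ]), array([0.6246, 0.1818, 0.127 ]), array([0.6073, 0.1817, 0.127 ]), array([0.6065, 0.2317, 0.127 ])] backmid [0.62231545 0.20537593 0.17      ] n [ 0.99990051  0.01410553 -0.        ]
block [array([ 0.4434, -0.0278,  0.042 ]), array([ 0.442 , -0.0556,  0.042 ]), array([ 0.3928, -0.047 ,  0.042 ]), array([ 0.3963, -0.0194,  0.042 ])] [ 0.418625 -0.03745   0.042   ]
[0.15187503 0.60570859 0.24916604]
```

Emit:
{"api": "apply_moves", "payload": {
  "moves": [
    [-1,0,0,0,0,-4.5,0],
    [-1,38,0,-26,0,0,0],
    [-1,38,0,-26,0,0,0],
    [-1,38,0,-26,0,0,0],
    [-1,38,0,-26,0,0,0],
    [-1,38,0,-26,0,0,0],
    [-1,38,0,-26,0,0,0],
    [-1,38,0,-26,0,0,0],
    [-1,38,0,-26,0,0,0],
    [-1,8,0,-48,0,0,0],
    [-1,8,0,-48,0,0,0],
    [-1,8,0,-48,0,0,0],
    [-1,8,0,-48,0,0,0],
    [-1,8,0,-48,0,0,0],
    [-1,8,0,-48,0,0,0],
    [-1,8,0,-48,0,0,0],
    [-1,8,0,-48,0,0,0],
    [-1,0,30,0,0,0,0],
    [-1,0,30,0,0,0,0],
    [-1,0,0,0,0,0,0]
  ]
}}

```text
time: 2.1
tool_pos: [0.4133, -0.0386, 0.1854]
tool_rot: [0.705, -0.704, 0.063, -0.056]
contact_force: [-0.9, -0.4, -0.4]
gripper_width: 0.998
```

```bash
cat > go.py <<'E'
from h import *
def delta(p):
    s=manip.state();return (rot().inv().apply(np.array(p)-s["tool_pos"])*1000).round(1)
E
python3 - <<'E'
from go import *
s=manip.state();print(s["time"],s["tool_pos"],rot().as_matrix().round(3).tolist(),delta([.419,-.038,.036]))
E
```

```text
2.1 [ 0.41330048 -0.03860068  0.18536002] [[0.986, -0.009, 0.168], [-0.168, 0.003, 0.986], [-0.009, -1.0, 0.001]] [  6.9 149.3   1.4]
```

Emit:
{"api": "apply_moves", "payload": {
  "moves": [
    [-1,6,30,1,0,0,0],
    [-1,0,30,0,0,0,0],
    [-1,0,30,0,0,0,0],
    [-1,0,24,0,0,0,0],
    [-1,0,15,0,0,0,0],
    [-1,0,10,0,0,0,0],
    [-1,0,8,0,0,0,0],
    [-1,0,0,0,0,0,0],
    [-1,0,0,0,0,0,0]
  ]
}}

```text
time: 3.0
tool_pos: [0.4232, -0.0389, 0.0442]
tool_rot: [-0.705, 0.705, -0.059, 0.059]
contact_force: [-0.7, 0.5, 0.2]
gripper_width: 0.998
```

Run:
```python
from go import *
f=[manip.grab_frame(n) for n in("side","top")]
s=manip.state();print(s["time"],s["tool_pos"],s["contact_force"],delta([.419,-.038,.036]),rot().as_matrix().round(3).tolist())
a=cv2.resize(f[0][160:310,230:400],None,fx=2.3,fy=2.3,interpolation=2);b=cv2.resize(f[1][150:300,280:450],None,fx=2.3,fy=2.3,interpolation=2)
cv2.imwrite("pics/g1.png",np.hstack([a,b]))
```

```text
3.1 [ 0.42331165 -0.03900476  0.04437213] [ 0.2395672  -0.44014103  0.15454455] [-4.4  8.4  0.3] [[0.986, 0.002, 0.166], [-0.166, -0.001, 0.986], [0.002, -1.0, -0.0]]
```

View pics/g1.png

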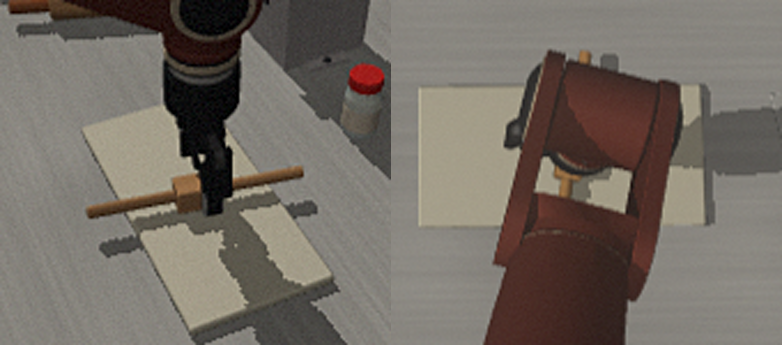

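The fingers straddle the block, with one finger on each side. The TCP is about 4 mm too far forward. I'll correct that, go down 8 mm and close.

Emit:
{"api": "apply_moves", "payload": {
  "moves": [
    [-1,-4,6,0,0,0,0],
    [-1,0,2,0,0,0,0],
    [-1,0,0,0,0,0,0],
    [1,0,0,0,0,0,0],
    [1,0,0,0,0,0,0],
    [1,0,0,0,0,0,0],
    [1,0,0,0,0,0,0],
    [1,0,0,0,0,0,0],
    [1,0,0,0,0,0,0],
    [1,0,0,0,0,0,0]
  ]
}}

```text
time: 4.1
tool_pos: [0.4189, -0.0383, 0.0356]
tool_rot: [-0.705, 0.705, -0.059, 0.059]
contact_force: [0.5, 0.0, 1.3]
gripper_width: 0.341
```

Run:
```python
from go import *
s=manip.state();print(s["time"],s["tool_pos"],s["contact_force"],s["gripper_width"],rot().as_matrix().round(3).tolist())
```

```text
4.1 [ 0.41891151 -0.0382515   0.03564436] [0.52823753 0.00315643 1.31730247] 0.3413422847200212 [[0.986, 0.001, 0.166], [-0.166, -0.0, 0.986], [0.001, -1.0, -0.0]]
```

Emit:
{"api": "apply_moves", "payload": {
  "moves": [
    [1,0,-15,0,0,0,0],
    [1,0,-28,0,0,0,0],
    [1,0,-25,0,0,-5.4,0],
    [1,0,0,0,0,-5.3,0],
    [1,5,0,25,0,0,0],
    [1,8,0,40,0,0,0],
    [1,8,0,40,0,0,0],
    [1,8,0,40,0,0,0],
    [1,8,0,40,0,0,0],
    [1,8,0,36,0,0,0],
    [1,4,0,20,0,0,0],
    [1,0,0,0,0,0,0],
    [1,0,0,0,0,0,0],
    [1,0,0,0,0,0,0]
  ]
}}

```text
time: 5.5
tool_pos: [0.4623, 0.2028, 0.1028]
tool_rot: [-0.707, 0.707, 0.006, -0.007]
contact_force: [0.6, 0.9, -0.5]
gripper_width: 0.341
```

Run:
```python
from go import *
f=[manip.grab_frame(n) for n in("side","top")]
s=manip.state();print(s["time"],s["tool_pos"],s["contact_force"],delta([.463,.204,.104]),rot().as_matrix().round(3).tolist())
a=cv2.resize(f[0][90:240,240:410],None,fx=2.3,fy=2.3,interpolation=2);b=cv2.resize(f[1][60:210,180:350],None,fx=2.3,fy=2.3,interpolation=2)
cv2.imwrite("pics/i1.png",np.hstack([a,b]))
```

```text
5.6 [0.46258935 0.20271747 0.10305166] [-0.63567206 -0.4672366  -0.85966211] [ 0.4 -0.9  1.3] [[1.0, -0.0, -0.018], [0.018, -0.0, 1.0], [-0.0, -1.0, -0.0]]
```

View pics/i1.png

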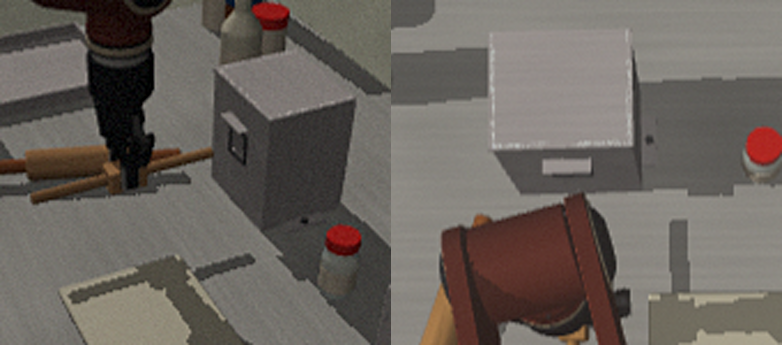

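The side view shows the stick level in the grip. Its tip is at about (332,156) and its rear end at about (254,177), pointing at the hole near (343,153). I'll check these against projections of the expected points.

Run:
```python
from go import *
s=manip.state();r=rot();p=s["tool_pos"]-[0,0,.0086];x=r.apply([1,0,0])
print(proj("side",[p+.12*x,p-.12*x,[.623,.2065,.095]]))
# measured tip/rear assuming stick's vertical plane: solve for x along & z
for q in[(332.2,156.1),(254.3,177)]:
    o,d=ray("side",q);n=r.apply([0,0,1]);P=o+d*((p-o)@n)/(d@n);print(P, (P-p)@x)
```

```text
[[331.2882511  156.09541423]
 [253.04596374 176.60428368]
 [343.25495445 152.60366569]]
[0.58561457 0.20493449 0.09353975] 0.1230456033602449
[0.34595926 0.2006148  0.09213416] -0.11664796933973264
```

Emit:
{"api": "apply_moves", "payload": {
  "moves": [
    [1,12,0,1,0,0,0],
    [1,12,0,0,0,0,0],
    [1,12,0,0,0,0,0],
    [1,10,0,0,0,0,0],
    [1,8,0,0,0,0,0],
    [1,0,0,0,0,0,0],
    [1,0,0,0,0,0,0],
    [1,0,0,0,0,0,0],
    [1,0,0,0,0,0,0]
  ]
}}

```text
time: 6.5
tool_pos: [0.5163, 0.2059, 0.1032]
tool_rot: [-0.707, 0.707, 0.007, -0.007]
contact_force: [0.4, 0.5, -0.7]
gripper_width: 0.339
```

Run:
```python
from go import *
f=[manip.grab_frame(n) for n in("side","top")]
s=manip.state();print(s["time"],s["tool_pos"],s["contact_force"],delta([.533,.2055,.104]),s["gripper_width"])
a=cv2.resize(f[0][110:200,290:380],None,fx=4.3,fy=4.3,interpolation=2);b=cv2.resize(f[1][60:150,210:300],None,fx=4.3,fy=4.3,interpolation=2)
cv2.imwrite("pics/i2.png",np.hstack([a,b]))
```

```text
6.6 [0.51648455 0.20587031 0.10330058] [ 0.24321769 -0.28726947 -0.09126274] [16.5 -0.7 -0.7] 0.3363864994570657
```

View pics/i2.png

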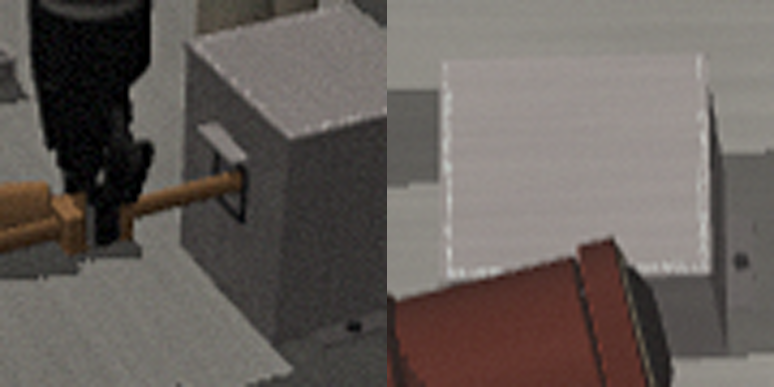

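The stick's end is in the hole with no contact force. I'll ease in until it touches the paddle, and the force will show the depth.

Emit:
{"api": "apply_moves", "payload": {
  "moves": [
    [1,3,0,0,0,0,0],
    [1,0,0,0,0,0,0],
    [1,0,0,0,0,0,0]
  ]
}}

```text
time: 6.9
tool_pos: [0.5199, 0.2059, 0.1034]
tool_rot: [0.707, -0.707, -0.007, 0.007]
contact_force: [-0.5, 0.3, -1.5]
gripper_width: 0.339
```

Emit:
{"api": "apply_moves", "payload": {
  "moves": [
    [1,3,0,0,0,0,0],
    [1,0,0,0,0,0,0]
  ]
}}

```text
time: 7.1
tool_pos: [0.5232, 0.2059, 0.1034]
tool_rot: [0.707, -0.707, -0.007, 0.007]
contact_force: [-0.6, 0.1, -1.0]
gripper_width: 0.338
```

Emit:
{"api": "apply_moves", "payload": {
  "moves": [
    [1,3,0,0,0,0,0],
    [1,0,0,0,0,0,0]
  ]
}}

```text
time: 7.3
tool_pos: [0.5251, 0.206, 0.1029]
tool_rot: [-0.707, 0.707, 0.006, -0.008]
contact_force: [-4.0, 0.4, 1.2]
gripper_width: 0.339
```

Emit:
{"api": "apply_moves", "payload": {
  "moves": [
    [1,3,0,0,0,0,0],
    [1,0,0,0,0,0,0]
  ]
}}

```text
time: 7.5
tool_pos: [0.5276, 0.206, 0.1025]
tool_rot: [-0.707, 0.707, 0.006, -0.008]
contact_force: [-4.7, 0.5, 0.6]
gripper_width: 0.339
```

Emit:
{"api": "apply_moves", "payload": {
  "moves": [
    [1,3,0,0,0,0,0],
    [1,0,0,0,0,0,0]
  ]
}}

```text
time: 7.7
tool_pos: [0.5301, 0.206, 0.1021]
tool_rot: [-0.707, 0.707, 0.005, -0.009]
contact_force: [-6.8, -0.1, -0.1]
gripper_width: 0.336
```

Emit:
{"api": "apply_moves", "payload": {
  "moves": [
    [1,3,0,0,0,0,0],
    [1,0,0,0,0,0,0],
    [1,0,0,0,0,0,0]
  ]
}}

```text
time: 8.0
tool_pos: [0.5326, 0.2061, 0.1018]
tool_rot: [-0.707, 0.707, 0.005, -0.009]
contact_force: [-7.2, 0.1, 0.1]
gripper_width: 0.339
```

Run:
```python
from go import *
f=manip.grab_frame("top")
s=manip.state();print(s["time"],s["tool_pos"],s["contact_force"],s["gripper_width"])
b0=cv2.imread("pics/top0.png")[5:155,190:320]
cv2.imwrite("pics/i3.png",cv2.resize(np.hstack([b0,f[5:155,190:320]]),None,fx=2.5,fy=2.5))
print(np.abs(f[10:72,220:290].astype(int)-cv2.imread("pics/top0.png")[10:72,220:290]).mean())
```

```text
8.05 [0.53254736 0.20606871 0.10184239] [-7.78922194  0.1374868  -0.65846719] 0.3376492634767019
31.343855606758833
```

View pics/i3.png

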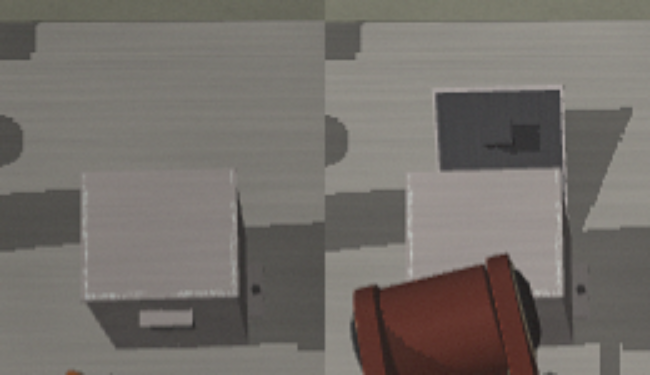

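The top view now shows the cover lying open beyond the dispenser. I'll retract and carry the stick back over the board.

Emit:
{"api": "apply_moves", "payload": {
  "moves": [
    [1,-6,0,0,0,0,0],
    [1,-12,0,0,0,0,0],
    [1,-18,0,0,0,0,0],
    [1,-20,0,0,0,0,0],
    [1,-20,0,0,0,0,0],
    [1,-18,0,0,0,0,0],
    [1,-10,0,-20,0,0,0],
    [1,-8,0,-38,0,0,0],
    [1,0,0,-38,0,0,0],
    [1,0,0,-38,0,0,0],
    [1,0,0,-38,0,0,0],
    [1,0,0,-38,0,0,0],
    [1,0,10,-20,0,0,0],
    [1,0,15,-10,0,0,0],
    [1,0,0,0,0,0,0],
    [1,0,0,0,0,0,0]
  ]
}}

```text
time: 9.65
tool_pos: [0.4275, -0.0359, 0.0785]
tool_rot: [0.707, -0.707, -0.007, 0.007]
contact_force: [0.6, 0.1, -0.5]
gripper_width: 0.341
```

Run:
```python
from go import *
f=manip.grab_frame("side")
s=manip.state();print(s["time"],s["tool_pos"],s["contact_force"],s["gripper_width"],delta([.422,-.035,.037]),rot().as_matrix().round(3).tolist())
cv2.imwrite("pics/p1.png",cv2.resize(f[150:320,220:420],None,fx=2.5,fy=2.5))
```

```text
9.7 [ 0.42784491 -0.0356683   0.07892268] [-0.14622221  0.61858299 -0.57280748] 0.3404779991651563 [-5.9 41.9  0.8] [[1.0, 0.001, -0.02], [0.02, -0.0, 1.0], [0.001, -1.0, -0.0]]
```

View pics/p1.png

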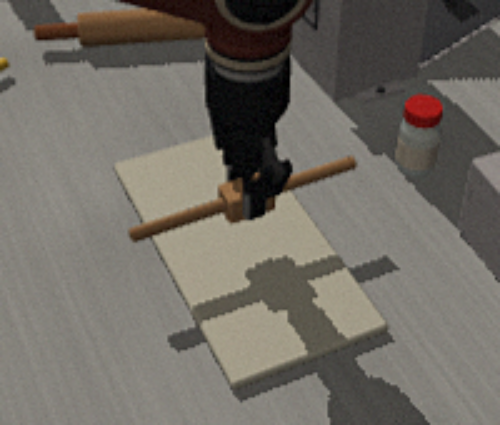

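The stick is held level above the board, with its block at about crop (247,198). Lowering it now.

Emit:
{"api": "apply_moves", "payload": {
  "moves": [
    [1,-6,15,0,0,0,0],
    [1,0,12,0,0,0,0],
    [1,0,8,0,0,0,0],
    [1,0,4,0,0,0,0],
    [1,0,2,0,0,0,0],
    [1,0,0,0,0,0,0],
    [1,0,0,0,0,0,0]
  ]
}}

```text
time: 10.4
tool_pos: [0.4219, -0.0362, 0.0377]
tool_rot: [-0.707, 0.707, 0.007, -0.007]
contact_force: [0.2, -0.0, -0.9]
gripper_width: 0.34
```

Emit:
{"api": "apply_moves", "payload": {
  "moves": [
    [1,0,1,0,0,0,0],
    [1,0,1,0,0,0,0],
    [1,0,0,0,0,0,0],
    [-1,0,0,0,0,0,0],
    [-1,0,0,0,0,0,0],
    [-1,0,0,0,0,0,0],
    [-1,0,0,0,0,0,0],
    [-1,0,0,0,0,0,0],
    [-1,0,0,0,0,0,0],
    [-1,0,0,0,0,0,0],
    [-1,0,0,0,0,0,0],
    [-1,0,-10,0,0,0,0],
    [-1,0,-20,0,0,0,0],
    [-1,0,-35,0,0,0,0],
    [-1,0,-45,0,0,0,0],
    [-1,0,-45,0,0,0,0],
    [-1,0,-30,0,0,0,0],
    [-1,0,0,0,0,0,0],
    [-1,0,0,0,0,0,0]
  ]
}}

```text
time: 12.3
tool_pos: [0.4218, -0.0362, 0.2216]
tool_rot: [-0.707, 0.707, 0.008, -0.006]
contact_force: [-0.5, -0.8, -0.0]
gripper_width: 1.0
```

Run:
```python
from go import *
f=manip.grab_frame("side");g=manip.grab_frame("top")
s=manip.state();print(s["time"],s["tool_pos"],s["contact_force"],s["gripper_width"])
cv2.imwrite("pics/p2.png",np.hstack([cv2.resize(f[150:320,230:400],None,fx=2.3,fy=2.3),cv2.resize(g[10:280,190:460],(391,391))]))
```

```text
12.4 [ 0.42067333 -0.03588839  0.21894971] [-0.45480997  0.5133467  -0.75015318] 1.0011950799432878
```

View pics/p2.png

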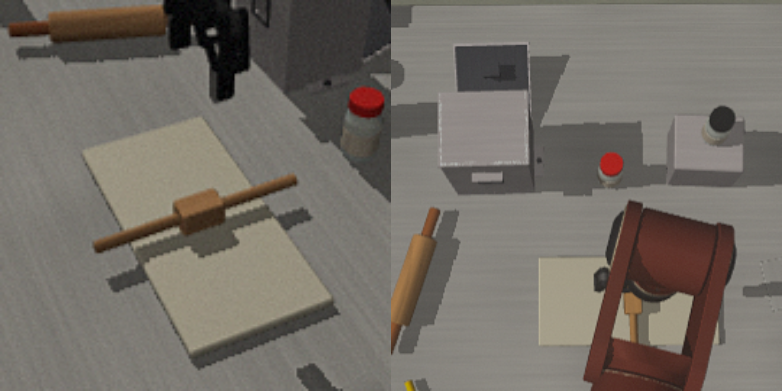

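Run:
```python
from go import *
print(proj("side",[[.543,-.033,.027],[.302,-.039,.027]]),[(230+u/2.3-.5,150+v/2.3-.5) for u,v in[(297,180),(96,246)]])
manip.job_done()
```

```text
[[357.58774248 227.55744113]
 [270.38203096 257.87071813]] [(358.63043478260875, 227.76086956521738), (271.2391304347826, 256.45652173913044)]
the job is handed in; nothing more can be done
```

The dispenser is open and the stick is back on the board. I handed the job in at about 12.4 s; the report gives no verdict.

- **Opening the cover:** I gripped the stick by its block and held its end in the release hole for a few tenths of a second. I then pushed in 3 mm steps; the paddle pushed back with about 4 to 8 N. A top picture then showed the cover lying open.
- **Returning the stick:** I lowered it onto the board, let go and raised the gripper clear.

**Last checks:**
- The cover looks fully open in the last top view, though I did not measure its angle.
- The stick lies level on the board near its centre, and both ends are within about 1.5 pixels of where they should be.
- The gripper is open about 22 cm above the counter, with under 1 N of force on it.
- No check failed. While held, the stick measured about 3 mm farther forward in the grip than expected, which is within reading error and did not matter.

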